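Open a leaf drill jig and hold its leaf up at 60 degrees

TASK

A steel bar has to come out of the hinged-leaf drill jig on the bench, and a workmate will take it out while you hold the leaf up. Free the jig's clamp by turning its wing knob a quarter turn anticlockwise (seen from above), draw the slotted clamp strap fully back off the leaf by its upright pull pin, then lift the leaf by its ball knob until it stands open at 60 degrees from shut, and finish with the gripper still holding the ball there, because the leaf falls shut when it is let go. Leave the bar lying in its nest and the things around the jig where they are.

Things in the scene. Friction and masses are not known exactly. Their poses are not given: they have to be found in the camera images.
- jig: drill jig fixed to the bench: grey base plate, top 26 mm above the bench, x -165 to +110, y -75 to +75 mm in its frame. Origin on the bench top; x points from the clamp end (near the robot) to the hinge end, y left, z up; yaw within 0.3 rad. It carries a hinged aluminium leaf, with a ball knob at the left of the leaf's near end and a strap clamp at the right of it
- leaf: the leaf; origin in the middle of its hinge pin, at x +95, y 0, z 56 mm in the jig's frame; the axis runs along the jig's y. The leaf, a plate 130 mm wide and 12 mm thick, reaches from here to its near edge at x -45 mm; shut, its top is 62 mm above the bench
- leaf_angle (a joint): leaf angle in rad: 0 shut (level), grows as the near end with the ball knob rises; 1.047 is 60 degrees; stops at 1.40. The leaf weighs 0.4 to 0.75 kg and falls shut from every angle when let go: no spring, catch or friction holds it. While the strap covers its edge it cannot be raised
- lift_ball (a point): centre of the black ball knob, 30 mm across, fixed to the leaf: x -95, y +38, z 56 mm in the jig's frame when shut, 190 mm from the hinge axis. A 10 mm stem runs along the point's +x to the leaf's edge 50 mm away. Fingers closing along the jig's y pinch its sides and let it turn between them as the leaf rises
- clamp_knob (a joint): wing knob angle in rad: 0 tight, grows anticlockwise seen from above, stop at 1.90; starts between 0 and 0.25. The clamp grips the strap up to about 0.7; from 1.1 it counts as loosened. Stiff (about 0.2 N m), stays where left, rises 1 mm per rad on its thread
- knob_grip (a point): middle of the wing knob's grip bar, on the knob's upright axis: x -79, y -38, z 100 mm in the jig's frame. Black bar 50 mm long (point y), 13 mm thick (point x), 21 mm high, its underside 16 mm above the strap; the point turns with the knob. Tight: bar across the strap; loosened a quarter turn: along it
- strap (a joint): how far the strap is drawn back, m: 0 to 0.003 at the start (nose 13 to 16 mm over the leaf's near edge); grows towards the jig's -x; 0.032 is fully back (end of the slot). Slides with 2 to 5 N once the knob is loose, stays where left
- pull_pin (a point): point on the axis of the strap's pull pin, an upright steel pin 12 mm thick, 36 mm high: 22 mm above the strap, 14 mm below the pin's top; x -143 (strap forward), y -38, z 96 mm in the jig's frame, 64 mm from the knob's axis. The strap is a slotted steel bar 126 x 32 x 12 mm, its top 74 mm above the bench
- nest_bar: steel bar in the jig's nest, 45 x 75 x 22 mm, under the leaf on the base plate between six dowels; origin at the centre of its underside. It stays there
- bar_done: bystander: an equal steel bar, 45 x 75 x 22 mm, on the bench left of the jig; origin at the centre of its underside
- paint_marker: bystander: paint marker pen, 134 mm long (its y), 20 mm wide, on the bench right of the jig; origin at the centre of its underside
- flux_tin: bystander: round white tin with a green lid, 58 mm across, 28 mm high, on the bench right of the jig beyond the marker; origin at the centre of its underside

How it is judged:
On the way, in this order (a step that is already met when the one before it is completed fails the run):
1. the wing knob is loosened by a quarter turn (value of joint clamp_knob above 1.1 rad), for 0.2 s.
2. the strap is drawn back clear of the leaf (value of joint strap above 0.025 m), for 0.2 s.
3. the fingers lift the leaf by its ball knob (value of joint leaf_angle above 0.3 rad and contact force between the fingers and leaf above 0.5 N and distance between the grasp point and lift_ball below 0.045 m), for 0.2 s.
At the end, for the whole second after the job is handed in: The leaf stands open at 60 degrees within 5 degrees, still, with the fingers holding its ball knob; the wing knob is still loosened (over 1.0 rad), the strap still back (over 22 mm), and the bar lies in its nest (within 10 mm of where it was) (value of joint leaf_angle between 0.96 and 1.134 rad and velocity of joint leaf_angle between -0.1 and 0.1 rad/s and contact force between the fingers and leaf above 0.5 N and distance between the grasp point and lift_ball below 0.045 m and value of joint clamp_knob above 1 rad and value of joint strap above 0.022 m and distance between nest_bar and jig below 0.045 m and distance of nest_bar from where it was at the start of the episode below 0.01 m); the arm keeps its last pose, push and grip.
It fails at once if the bar in the nest is disturbed (over 10 mm) (distance of nest_bar from where it was at the start of the episode above 0.01 m).
It fails at once if a bystander is pushed away (over 30 mm) (distance of any of bar_done, paint_marker, flux_tin from where it was at the start of the episode above 0.03 m).
It also fails if it takes over 64 s, if anything falls off the work surface, if the arm or the gripper's body presses on something with over 40 N, if the wrist force passes 120 N, or if a joint passes its speed limit or range.

ROBOT

A 6-joint arm with a two-finger parallel gripper is mounted at the origin on a cart in front of the work surface, level with it; the furniture and walls round the work are solid. World frame = base frame: x ahead of the robot, y to its left, z up, the work surface at z = 0. Lengths are in m, angles in rad, forces in N, time in s.
With the tool pointing down it reaches from about 0.425 to 1.125 m from the base axis. Payload 14.9 kg.
Tool frame: the origin (TCP) lies midway between the tips of the shut fingers; the grasp point (between the pads) lies 19 mm behind it; x points along the fingers, y is the direction in which the jaws open and shut, and the axes are right-handed (so a half turn about x gives the same grasp; the last joint's range is limited). The gripper opens to 91 mm and grips with 3 to 60 N. Pads are 32 mm wide; open, the fingers measure 118 mm over their backs; the gripper's body (76 mm by 178 mm) begins 60 mm behind the grasp point.
Start: joints at [1.221, 0.379, 1.734, -0, 1.028, -0.033], TCP at [0.218, 0.665, 0.214] pointing down, gripper open.
Joint ranges: [-2.77, 2.77], [-0.74, 2.19], [0, 2.66], [-1.06, 4.2], [0.31, 2.87], [-3.08, 3.08]. Speed limits (rad/s): [1.89, 1.89, 2.39, 3.14, 3.14, 3.14].

INTERFACE

Orientations are given as [roll, pitch, yaw] about the fixed x, y, z axes, in that order (R = Rz(yaw) Ry(pitch) Rx(roll)).
In Python, from workcell import ctrl gives the robot as it stands.
- The arm moves only by the tool send_rows, never from a script. Its arguments are lists of equal length, an entry for each row: "angular": the turn, a rotation vector about the tool's x, y, z each as a share of 0.08 rad, from -1 to 1, a list of three; "xyz": the shift along the tool's x, y, z each as a share of 0.025 m, from -1 to 1, a list of three; "fingers": the closure, from 0 (fully open) to 1 (shut). In form: {"angular": [[rx, ry, rz], ...], "xyz": [[x, y, z], ...], "fingers": [fingers, ...]}. A call has 1 to 8 rows; each row shifts and turns the commanded pose from where the row before left it, along the tool's axes as they then stand; what a row does not reach is not made up. A row lasts 1/10 s, in which the tool goes at most 50 mm and 8.59 degrees, less where a joint would pass 70% of its speed; a pose out of reach is approached as far as the arm can. A call with a number of a shift or a turn outside -1 to 1 is refused whole. A call with a gripper value outside its range is refused whole. The fingers move at their own pace and stop on an object; "squeeze" is the grip in N (left out, the last holds). Time passes only in rows, so rows that do not move let the fingers close. It gives the time, the measured TCP pose, the force and the opening at its end, in the units of the state.
- ctrl.get_state(): the state, without advancing time (a new reading comes with each control period).
- ctrl.snapshot(name): name is "scene" or "top" or "wrist"; returns a dict with "color" (400x640x3 uint8, blue, green, red), "fx", "fy", "cx", "cy" (pixels), "cam_to_world" (4x4, takes a point from camera to world coordinates). Camera axes: x right, y down, z forward; pixel columns grow to the right and rows downward; lengths in m; the calibration is good to about 2 mm. The wrist camera is an equidistant fisheye: a pixel r from the principal point sees the ray r / f radians off the axis. A picture is of the moment at which its call begins. There is no depth.
- ctrl.finish_job(): hands the job in, once; it reports no verdict.
Trained networks look in a picture, given as the dict that the camera call returned (one of the last four; its "shot" number tells which), for a name from the list of things; names that differ only in an ending like _2 or _b are one class to them, and where a whole thing is asked for, a point or a joint stands for the part that bears it (a point fixed in the world has none). Each returns a list of dicts, best first, with "conf" (0 to 1); they miss things now and then, are a little off and sometimes report something else, mostly with a low value. They report only what shows in the picture. A call takes as long as a camera call.
- ctrl.look_for(picture, target): "point" ([x, y, z] in m, in the coordinates of the camera as it stood for that picture, good to about 4 mm: the middle of the surface that is visible of it).
- ctrl.masks_of(picture, target): "pixels" (400x640 bool, what is visible of it).
- ctrl.spot_point(picture, target): "point" ([x, y, z] in m, in the coordinates of the camera as it stood for that picture, good to about 4 mm: a listed point, or the origin of a listed thing).
The state is a dict: "time_s": time; "joint_positions": joint angles; "joint_vel": joint speeds; "effort": joint torques, N m; "tcp_pos": TCP position; "orientation": TCP orientation; "contact_force": force on the tool from outside, world axes, zero at the start; "moment": the same for the moment, N m; "width": finger opening in m.
Only numpy, scipy, OpenCV 4.12 (cv2) and the standard library are available. Lean on these libraries where they do the work, as an engineer would, in place of code of your own. Each camera call takes 0.05 s, during which the arm holds its last target. There are 200 camera calls.

## Working session

There is one attempt and no reset: what is moved stays moved. The work goes in short steps, Python scripts to look and compute and a tool call to move; the robot and the scene stay as the last step left them, time stands still between calls to the robot, and variables do not carry over. Pictures are saved under pics/ and viewed, about 8 in all and at most 12, crops included, and the job is handed in when it is done.

Besides the shell and the picture viewer there is one more tool, called after "Call:" in YAML: its name, and indented under it one key for each argument. send_rows: Moves the arm, as the interface text tells. Shift numbers are shares of 0.025 m and turn numbers shares of 0.08 rad, none past 1 either way. Its arguments: {"type":"object","properties":{"angular":{"type":"array"},"xyz":{"type":"array"},"fingers":{"type":"array"},"squeeze":{"type":"number"}},"required":["angular","xyz","fingers"]}

```bash
ls; mkdir -p pics
cat > h.py <<'E'
from workcell import ctrl
import numpy as np, cv2
from scipy.spatial.transform import Rotation as R
def w(p,pt): return (np.array(p["cam_to_world"])@np.append(pt,1))[:3]
def spots(cam,names):
    p=ctrl.snapshot(cam)
    for n in names:
        for d in ctrl.spot_point(p,n)[:2]: print(cam,n,round(d["conf"],2),w(p,d["point"]).round(4))
    return p
def tool():
    s=ctrl.get_state(); return np.array(s["tcp_pos"]),R.from_euler("xyz",s["orientation"]),s
def rows(tgt,rpy):
    "remaining shift in tool axes (units of .025) and rotvec (units .08)"
    t,r,s=tool(); g=R.from_euler("xyz",rpy)
    print("t",s["time_s"],"tcp",t.round(4),"rpy",np.round(s["orientation"],3),"w",s["width"],"F",np.round(s["contact_force"],1))
    print("shift",(r.inv().apply(np.array(tgt)-t)/.025).round(2),"turn",((r.inv()*g).as_rotvec()/.08).round(2))
E
python3 - <<'E'
from h import *
N=["jig","leaf","lift_ball","knob_grip","pull_pin","nest_bar","bar_done","paint_marker","flux_tin"]
for c in ["scene","top"]:
    p=spots(c,N); cv2.imwrite(f"pics/{c}0.png",p["color"])
t,r,s=tool(); print(s); print(r.as_matrix().round(3))
E
```

```text
pics
scene jig 0.63 [ 0.6875 -0.2092 -0.0025]
scene leaf 0.92 [ 0.7833 -0.1805  0.055 ]
scene lift_ball 0.95 [ 0.5837 -0.1924  0.0565]
scene pull_pin 0.89 [ 0.5562 -0.2782  0.099 ]
scene bar_done 0.71 [ 0.6977 -0.0667 -0.0029]
scene paint_marker 0.74 [ 0.7081 -0.3212 -0.0068]
scene paint_marker 0.73 [ 0.5567 -0.2768  0.0999]
scene flux_tin 0.65 [ 0.6712 -0.3954  0.0015]
top jig 0.94 [ 0.688  -0.2025 -0.0026]
top jig 0.59 [ 0.6944 -0.069  -0.0083]
top leaf 0.92 [ 0.781  -0.1877  0.0577]
top lift_ball 0.87 [ 0.5848 -0.1928  0.0581]
top knob_grip 0.78 [ 0.6206 -0.263   0.1001]
top knob_grip 0.68 [ 0.7829 -0.189   0.0562]
top pull_pin 0.79 [ 0.5596 -0.2701  0.1005]
top nest_bar 0.44 [ 0.7097 -0.2003  0.025 ]
top bar_done 0.7 [ 0.6933 -0.0707 -0.0029]
top bar_done 0.24 [ 0.5557 -0.2731  0.0968]
top paint_marker 0.76 [ 0.7072 -0.3185  0.002 ]
top flux_tin 0.83 [ 0.6712 -0.3923 -0.0056]
top flux_tin 0.66 [ 0.7067 -0.1982  0.0217]
{'time_s': 1.0, 'joint_positions': array([ 1.22070059e+00,  3.78869799e-01,  1.73425605e+00,  1.11013308e-05,
        1.02851693e+00, -3.33245193e-02]), 'joint_vel': array([-0.00033247, -0.00119728,  0.00155346, -0.00132245,  0.00056009,
        0.0011308 ]), 'effort': array([ 6.37232552e-04, -7.63669968e+01, -4.34768450e+01,  6.50735339e-02,
        3.88396753e-02,  7.76527088e-06]), 'tcp_pos': array([0.21806142, 0.66514432, 0.2139251 ]), 'orientation': array([-1.79158246,  1.57074531, -2.1083594 ]), 'contact_force': array([ 1.32143104, -0.5342594 ,  0.25447521]), 'moment': array([0.04097287, 0.036729  , 0.0234473 ]), 'width': 0.09120264706926197}
[[-0.     0.312  0.95 ]
 [-0.     0.95  -0.312]
 [-1.    -0.    -0.   ]]
```

Run:
```python
from h import *
from scipy.optimize import least_squares
J=np.array([[0,0],[.095,0],[-.095,.038],[-.0805+.0015,-.038],[-.1445,-.038]])
W=np.array([[.6878,-.206],[.7821,-.1845],[.5843,-.1926],[.6206,-.263],[.558,-.274]])
f=lambda q:(J@np.array([[np.cos(q[2]),np.sin(q[2])],[-np.sin(q[2]),np.cos(q[2])]])+q[:2]-W).ravel()
s=least_squares(f,[.69,-.2,0],loss='soft_l1',f_scale=.003);print(s.x,s.fun.reshape(-1,2).round(4))
a=cv2.imread("pics/scene0.png");b=cv2.imread("pics/top0.png")
cv2.imwrite("pics/v1.png",cv2.resize(np.vstack([a,b]),None,fx=.74,fy=.74))
```

```text
[ 0.68838792 -0.20637249  0.23437928] [[ 0.0006 -0.0004]
 [-0.0013  0.0002]
 [ 0.0029  0.0011]
 [-0.0002  0.0013]
 [-0.0013 -0.0029]]
```

View pics/v1.png

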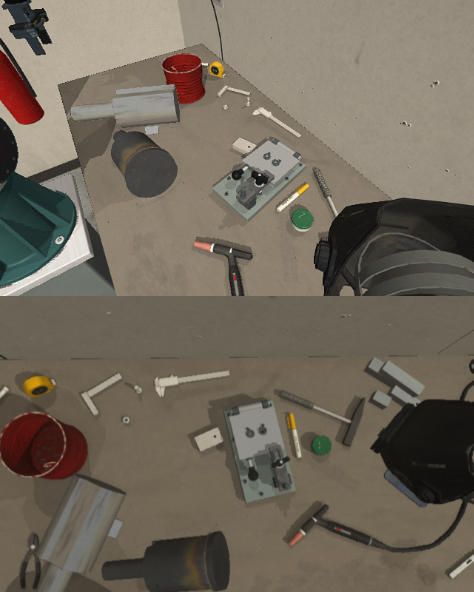

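The views show the jig near bottom-view pixel (262,450), with the ball, knob and pin on its near end. The fit gives jig (0.688, -0.206), yaw 0.234. I'll raise the arm and traverse first.

Call:
send_rows:
  angular:
    - [0,0,0]
    - [0,0,0]
    - [0,0,0]
    - [0,0,0]
    - [0,0,0]
    - [0,0,0]
    - [0,0,0]
    - [0,0,0]
  xyz:
    - [-1,0,0.2]
    - [-1,0,0.4]
    - [-1,-0.5,0.5]
    - [-1,-0.5,0.5]
    - [-0.8,-0.7,0.6]
    - [-0.4,-0.7,0.6]
    - [-0.4,-0.8,0.6]
    - [0,-0.8,0.6]
  fingers: [0,0,0,0,0,0,0,0]
  squeeze: 40

```text
time_s: 1.8
tcp_pos: [0.2825, 0.5386, 0.3556]
orientation: [1.358, 1.569, 1.041]
contact_force: [0.4, 0.1, -0.1]
width: 0.0914
```

Call:
send_rows:
  angular:
    - [0,0,0]
    - [0,0,0]
    - [0,0,0]
    - [0,0,0]
    - [0,0,0]
    - [0,0,0]
    - [0,0,0]
    - [0,0,0]
  xyz:
    - [0,-1,1]
    - [0,-1,1]
    - [0,-1,1]
    - [0,-1,1]
    - [0,-1,1]
    - [0,-1,1]
    - [0,-1,1]
    - [0,-1,1]
  fingers: [0,0,0,0,0,0,0,0]

```text
time_s: 2.6
tcp_pos: [0.4101, 0.2853, 0.3541]
orientation: [0.748, 1.57, 0.431]
contact_force: [0.5, -0.2, -0.0]
width: 0.0912
```

Call:
send_rows:
  angular:
    - [0,0,0]
    - [0,0,0]
    - [0,0,0]
    - [0,0,0]
    - [0,0,0]
    - [0,0,0]
    - [0,0,0]
    - [0,0,0]
  xyz:
    - [0,-1,1]
    - [0,-1,1]
    - [0,-1,1]
    - [0,-1,1]
    - [0,-1,1]
    - [0,-1,1]
    - [0,-1,1]
    - [0,-1,1]
  fingers: [0,0,0,0,0,0,0,0]

```text
time_s: 3.4
tcp_pos: [0.5379, 0.0328, 0.3541]
orientation: [0.386, 1.57, 0.07]
contact_force: [0.7, 0.2, 1.3]
width: 0.0907
```

```bash
python3 -c "
from h import *
rows([.58,-.25,.30],R.from_matrix(np.array([[0,0,-1],[np.cos(.33),np.sin(.33),0],[np.sin(.33),-np.cos(.33),0]]).T).as_euler('xyz'))
print(tool()[2]['joint_positions'])"
```

```text
t 3.4 tcp [0.5379 0.0328 0.3541] rpy [0.386 1.57  0.07 ] w 0.09072179463357156 F [0.7 0.2 1.3]
shift [  2.16 -10.23   5.13] turn [11.55  0.   -0.  ]
[ 1.77313146e-02 -2.69953742e-02  1.94753406e+00  2.14949598e-05
  1.22066442e+00 -1.23617766e+00]<sys>:0: UserWarning: Gimbal lock detected. Setting third angle to zero since it is not possible to uniquely determine all angles.
```

Call:
send_rows:
  angular:
    - [0,0,0]
    - [0,0,0]
    - [0,0,0]
    - [0,0,0]
    - [0,0,0]
    - [0,0,0]
    - [0,0,0]
    - [0,0,0]
  xyz:
    - [0.2,-1,0.6]
    - [0.2,-1,0.6]
    - [0.2,-1,0.6]
    - [0.3,-1,0.6]
    - [0.3,-1,0.6]
    - [0.3,-1,0.6]
    - [0.3,-1,0.6]
    - [0.3,-1,0.6]
  fingers: [0,0,0,0,0,0,0,0]

```text
time_s: 4.2
tcp_pos: [0.5893, -0.1944, 0.3012]
orientation: [0.089, 1.571, -0.228]
contact_force: [0.2, -0.6, 0.1]
width: 0.0911
```

Call:
send_rows:
  angular:
    - [0,0,0]
    - [0,0,0]
    - [1,0,0]
    - [1,0,0]
    - [1,0,0]
    - [1,0,0]
    - [1,0,0]
    - [1,0,0]
  xyz:
    - [0,-1,0.2]
    - [0,-1,0]
    - [0,0,0]
    - [0,0,0]
    - [0,0,0]
    - [0,0,0]
    - [0,0,0]
    - [0,0,0]
  fingers: [0.2,0.3,0.3,0.3,0.3,0.3,0.3,0.3]

```text
time_s: 5.0
tcp_pos: [0.5783, -0.2422, 0.3015]
orientation: [0.25, 1.571, -0.55]
contact_force: [0.3, -0.4, 0.7]
width: 0.0637
```

Call:
send_rows:
  angular:
    - [1,0,0]
    - [1,0,0]
    - [1,0,0]
    - [1,0,0]
    - [1,0,0]
    - [0.5,0,0]
    - [0,0,0]
  xyz:
    - [0,0,0]
    - [0,0,0]
    - [0,0,0]
    - [0,0,0]
    - [0,0,0]
    - [0,0,0]
    - [0,0,0]
  fingers: [0.3,0.3,0.3,0.3,0.3,0.3,0.3]

```text
time_s: 5.7
tcp_pos: [0.5783, -0.2422, 0.3015]
orientation: [0.446, 1.571, -0.791]
contact_force: [-0.2, -0.4, -0.1]
width: 0.0639
```

```bash
cat >> h.py <<'E'
def down(a): # tool down, tool y at angle a about world z
    c,s=np.cos(a),np.sin(a)
    return R.from_matrix(np.array([[0,0,-1],[c,s,0],[s,-c,0]]).T)
def go(tgt,a):
    t,r,s=tool()
    print("t",s["time_s"],"tcp",t.round(4),"yang",np.arctan2(*r.as_matrix()[[1,0],1]).round(3),"w",round(s["width"],4),"F",np.round(s["contact_force"],1),"q",np.round(s["joint_positions"],2))
    print("shift",(r.inv().apply(np.array(tgt)-t)/.025).round(2),"turn",((r.inv()*down(a)).as_rotvec()/.08).round(2))
E
python3 - <<'E'
from h import *
p=spots("wrist",["jig","leaf","lift_ball","knob_grip","pull_pin","nest_bar"]); cv2.imwrite("pics/w1.png",p["color"])
M=ctrl.masks_of(p,"clamp_knob")
for m in M[:1]:
    print(m["conf"]); v,u=np.nonzero(m["pixels"]); print(u.mean(),v.mean(),m["pixels"].sum())
    # project to knob top plane z=.111
    du,dv=u-p["cx"],v-p["cy"];rr=np.hypot(du,dv)+1e-9;th=rr/p["fx"]
    d=np.c_[np.sin(th)*du/rr,np.sin(th)*dv/rr,np.cos(th)]
    C=np.array(p["cam_to_world"]);D=d@C[:3,:3].T;o=C[:3,3]
    P=o+D*((.11-o[2])/D[:,2])[:,None]
    print(cv2.minAreaRect((P[:,:2]*1000).astype(np.float32)))
go([.6203,-.2617,.3],.33)
E
```

```text
wrist jig 0.59 [ 0.6902 -0.2074 -0.0035]
wrist jig 0.54 [ 0.5886 -0.1905  0.0558]
wrist leaf 0.69 [ 0.7798 -0.1882  0.054 ]
wrist lift_ball 0.74 [ 0.5914 -0.1864  0.0525]
wrist knob_grip 0.32 [ 0.7816 -0.1873  0.0537]
wrist pull_pin 0.84 [ 0.5571 -0.2774  0.0943]
wrist nest_bar 0.49 [ 0.7144 -0.2047  0.0285]
0.57
344.090405904059 202.25830258302582 542
((620.2745361328125, -259.1936950683594), (24.183748245239258, 49.92221450805664), 37.59748840332031)
t 6.1 tcp [ 0.5783 -0.2422  0.3014] yang 0.334 w 0.0639 F [-0.   1.1 -0.4] q [-0.43  0.17  1.83  0.    1.14 -0.77]
shift [0.06 1.33 1.29] turn [ 0.05 -0.    0.  ]
```

View pics/w1.png

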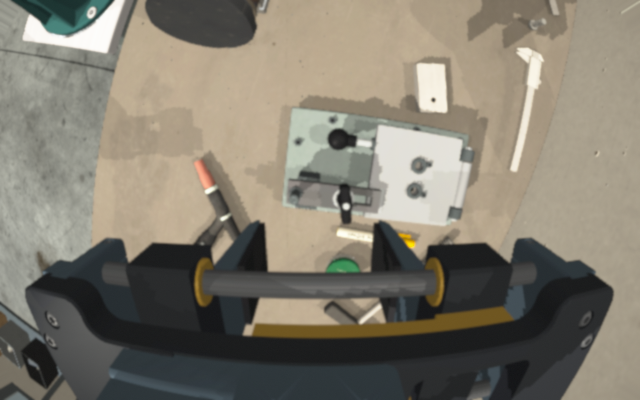

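The wrist view shows the jig with the ball at (340,139), the wing knob at (346,203) turned about 0.25 rad, and the pin left of it. This agrees with the fit. I'll align over the knob.

Call:
send_rows:
  angular:
    - [-0.75,0,0]
    - [-0.7,0,0]
    - [0,0,0]
    - [0,0,0]
    - [0,0,0]
    - [0,0,0]
    - [0,0,0]
  xyz:
    - [0,0.66,0.64]
    - [0,0.66,0.64]
    - [0.6,0,0]
    - [0.8,0,0]
    - [0.8,0,0]
    - [0.8,0,0]
    - [0,0,0]
  fingers: [0.5,0.5,0.5,0.5,0.5,0.5,0.5]

```text
time_s: 6.8
tcp_pos: [0.6185, -0.2594, 0.223]
orientation: [-2.449, 1.566, 2.713]
contact_force: [-1.4, -0.2, -0.6]
width: 0.0454
```

Run:
```python
from h import *
p=spots("wrist",["lift_ball","knob_grip","pull_pin"]); cv2.imwrite("pics/w2.png",p["color"])
p=spots("top",["lift_ball","knob_grip","pull_pin"])
a=cv2.resize(p["color"][130:330,270:430],None,fx=3,fy=3,interpolation=cv2.INTER_CUBIC);cv2.imwrite("pics/t2.png",a)
go([.6203,-.2612,.087],.45)
```

```text
wrist lift_ball 0.66 [ 0.5883 -0.1934  0.0546]
wrist knob_grip 0.7 [ 0.6205 -0.2611  0.0976]
wrist pull_pin 0.83 [ 0.5554 -0.2772  0.0925]
wrist pull_pin 0.26 [ 0.6228 -0.2616  0.0964]
top lift_ball 0.84 [ 0.5841 -0.1901  0.0581]
top knob_grip 0.48 [ 0.5846 -0.1928  0.0577]
t 7.2 tcp [ 0.6208 -0.2605  0.2272] yang 0.45 w 0.0457 F [ 0.3  0.1 -0.7] q [-0.43  0.32  1.78 -0.    1.03 -0.88]
shift [ 5.61 -0.03  0.01] turn [-0.    0.01 -0.01]
```

View pics/w2.png

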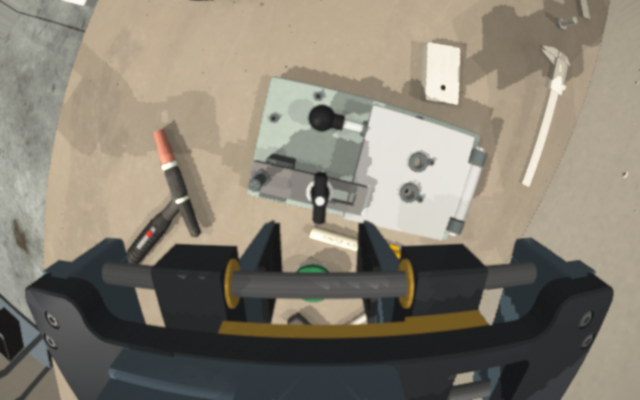

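The bar at (319,198) stands parallel to the pads and centred between them. Next I go down, close and turn.

Call:
send_rows:
  angular:
    - [0,0,0]
    - [0,0,0]
    - [0,0,0]
    - [0,0,0]
    - [0,0,0]
    - [0,0,0]
    - [0,0,0]
    - [0,0,0]
  xyz:
    - [0.8,0,0]
    - [0.8,0,0]
    - [0.8,0,0]
    - [0.8,0,0]
    - [0.8,0,0]
    - [0.8,0,0]
    - [0.5,0,0]
    - [0.3,0,0]
  fingers: [0.5,0.5,0.5,0.5,0.5,0.5,0.5,0.5]

```text
time_s: 8.0
tcp_pos: [0.6204, -0.2602, 0.0857]
orientation: [-2.455, 1.57, 2.707]
contact_force: [0.6, 0.1, -0.1]
width: 0.0455
```

Call:
send_rows:
  angular:
    - [0,0,0]
    - [0,0,0]
    - [0,0,0]
    - [0,0,0]
    - [0,0,0]
    - [0,0,0]
    - [0,0,0]
    - [0,0,0]
  xyz:
    - [0,0,0]
    - [0,0,0]
    - [0,0,0]
    - [0,0,0]
    - [0,0,0]
    - [0,0,0]
    - [0,0,0]
    - [0,0,0]
  fingers: [0.6,0.7,0.8,0.9,1,1,1,1]

```text
time_s: 8.8
tcp_pos: [0.6199, -0.2611, 0.0872]
orientation: [-1.426, 1.569, -2.546]
contact_force: [-8.7, -5.1, 6.8]
width: 0.0157
```

Call:
send_rows:
  angular:
    - [-0.5,0,0]
    - [-0.8,0,0]
    - [-0.8,0,0]
    - [-0.8,0,0]
    - [-0.8,0,0]
    - [-0.8,0,0]
    - [-0.8,0,0]
    - [-0.8,0,0]
  xyz:
    - [0,-0.03,0]
    - [0,0,0]
    - [0,0,0]
    - [0,0,0]
    - [0,0,0]
    - [0,0,0]
    - [0,0,0]
    - [0,0,0]
  fingers: [1,1,1,1,1,1,1,1]

```text
time_s: 9.6
tcp_pos: [0.6198, -0.2611, 0.0875]
orientation: [-0.789, 1.57, -1.42]
contact_force: [-4.8, -2.0, 7.1]
width: 0.0159
```

Run:
```python
from h import *
go([.6203,-.2612,.087],1.75)
```

```text
t 9.6 tcp [ 0.6198 -0.2611  0.0875] yang 0.94 w 0.0159 F [-4.8 -2.   7.1] q [-0.43  0.5   1.83 -0.    0.81 -1.37]
shift [0.02 0.01 0.02] turn [-1.012e+01  0.000e+00  1.000e-02]
```

Call:
send_rows:
  angular:
    - [-0.8,0,0]
    - [-0.8,0,0]
    - [-0.8,0,0]
    - [-0.8,0,0]
    - [-0.8,0,0]
    - [-0.8,0,0]
    - [-0.8,0,0]
    - [-0.8,0,0]
  xyz:
    - [0,0,0]
    - [0,0,0]
    - [-0.01,0,0]
    - [0,0,0]
    - [-0.01,0,0]
    - [0,0,0]
    - [-0.01,0,0]
    - [0,0,0]
  fingers: [1,1,1,1,1,1,1,1]

```text
time_s: 10.4
tcp_pos: [0.6199, -0.261, 0.088]
orientation: [-0.955, 1.57, -1.073]
contact_force: [-3.5, -1.1, 4.4]
width: 0.0164
```

Call:
send_rows:
  angular:
    - [-0.8,0,0]
    - [-0.8,0,0]
    - [-0.8,0,0]
    - [-0.8,0,0]
    - [0,0,0]
    - [0,0,0]
  xyz:
    - [0,0,0]
    - [0,0,0]
    - [-0.01,0,0]
    - [0,0,0]
    - [0,0,0]
    - [0,0,0]
  fingers: [1,1,1,1,1,1]

```text
time_s: 11.0
tcp_pos: [0.6199, -0.2609, 0.0882]
orientation: [-1.194, 1.57, -1.06]
contact_force: [-4.3, -1.9, 7.5]
width: 0.016
```

Run:
```python
from h import *
go([.6203,-.2612,.2],1.805);print(ctrl.get_state()["moment"])
```

```text
t 11.0 tcp [ 0.6199 -0.2609  0.0882] yang 1.704 w 0.016 F [-4.3 -1.9  7.5] q [-0.43  0.5   1.83 -0.    0.81 -2.14]
shift [-4.47 -0.01  0.01] turn [-1.26  0.    0.  ]
[-0.13898795  0.88884978 -0.16561152]
```

Call:
send_rows:
  angular:
    - [0,0,0]
    - [0,0,0]
    - [0,0,0]
    - [0,0,0]
    - [-0.6,0,0]
    - [-0.6,0,0]
    - [0,0,0]
    - [0,0,0]
  xyz:
    - [0,0,0]
    - [0,0,0]
    - [0,0,0]
    - [-0.6,0,0]
    - [-0.9,0,0]
    - [-0.9,0,0]
    - [-0.9,0,0.0]
    - [0,0,0]
  fingers: [0.7,0.5,0.5,0.5,0.5,0.5,0.5,0.5]

```text
time_s: 11.8
tcp_pos: [0.6216, -0.2614, 0.1743]
orientation: [-0.659, 1.565, -0.428]
contact_force: [0.5, 0.3, 0.6]
width: 0.0456
```

Run:
```python
from h import *
p=spots("wrist",["lift_ball","knob_grip","pull_pin"]); cv2.imwrite("pics/w3.png",p["color"])
go([.556,-.2769,.083],1.805)
```

```text
wrist lift_ball 0.61 [ 0.5917 -0.1895  0.0544]
wrist knob_grip 0.75 [ 0.6199 -0.2618  0.1005]
wrist pull_pin 0.85 [ 0.5575 -0.2758  0.0959]
wrist pull_pin 0.37 [ 0.6779 -0.3991 -0.0007]
t 12.0 tcp [ 0.6194 -0.2605  0.1694] yang 1.802 w 0.0457 F [0.1 0.  0.2] q [-0.43  0.39  1.81 -0.    0.94 -2.23]
shift [ 3.46 -0.06 -2.62] turn [-0.04 -0.01 -0.01]
```

View pics/w3.png

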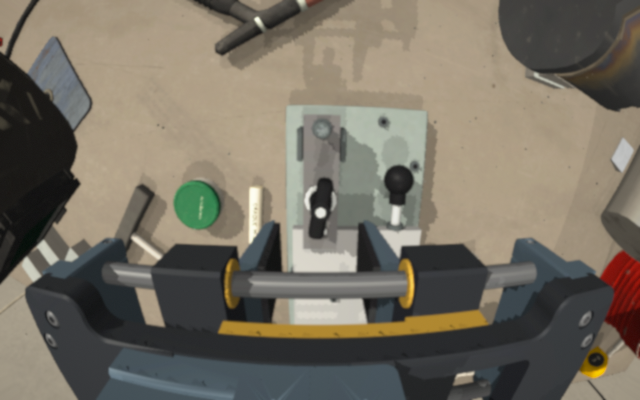

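The knob at (319,208) now lies along the strap, about 0.15 rad short of exactly along it (about 1.4 rad). The pin is at (322,128). Next I grip the pin.

Call:
send_rows:
  angular:
    - [0,0,0]
    - [0,0,0]
    - [0,0,0]
    - [0,0,0]
    - [0,0,0]
    - [0,0,0]
    - [0,0,0]
    - [0,0,0]
  xyz:
    - [0,0,-0.9]
    - [0,0,-0.9]
    - [0,-0.05,-0.8]
    - [0.5,0,0]
    - [0.9,0,0]
    - [0.9,0,0]
    - [0.8,0,0]
    - [0.35,0,0]
  fingers: [0.5,0.5,0.5,0.5,0.5,0.5,0.5,0.5]

```text
time_s: 12.8
tcp_pos: [0.5559, -0.2759, 0.0808]
orientation: [2.398, 1.567, 2.629]
contact_force: [-0.3, 0.3, -0.1]
width: 0.0455
```

Call:
send_rows:
  angular:
    - [0,0,0]
    - [0,0,0]
    - [0,0,0]
    - [0,0,0]
    - [0,0,0]
    - [0,0,0]
    - [0,0,0]
    - [0,0,0]
  xyz:
    - [0,0,0]
    - [0,0,0]
    - [0,0,0]
    - [0,0,0]
    - [0,0,0]
    - [0,0,0]
    - [0,0,0]
    - [0,0,0]
  fingers: [0.7,0.8,0.9,1,1,1,1,1]

```text
time_s: 13.6
tcp_pos: [0.5564, -0.2749, 0.0843]
orientation: [1.8, 1.567, 2.031]
contact_force: [-3.1, 17.7, 12.8]
width: 0.0106
```

Call:
send_rows:
  angular:
    - [0,0,0]
    - [0,0,0]
    - [0,0,0]
    - [0,0,0]
    - [0,0,0]
    - [0,0,0]
    - [0,0,0]
    - [0,0,0]
  xyz:
    - [-0.04,0.03,0]
    - [0,0,-0.15]
    - [0,0,-0.2]
    - [0,0,-0.2]
    - [0,0,-0.2]
    - [0,0,-0.2]
    - [0,0,-0.2]
    - [0,0,0]
  fingers: [1,1,1,1,1,1,1,1]

```text
time_s: 14.4
tcp_pos: [0.5274, -0.2812, 0.0845]
orientation: [2.058, 1.567, 2.289]
contact_force: [-3.2, 10.7, -0.2]
width: 0.011
```

Run:
```python
from h import *
go([.5267,-.2841,.084],1.805)
```

```text
t 14.4 tcp [ 0.5274 -0.2812  0.0845] yang 1.801 w 0.011 F [-3.2 10.7 -0.2] q [-0.53  0.41  1.99  0.    0.75 -2.33]
shift [ 0.02 -0.11 -0.05] turn [-0.04 -0.02 -0.04]
```

Call:
send_rows:
  angular:
    - [0,0,0]
    - [0,0,0]
    - [0,0,0]
    - [0,0,0]
  xyz:
    - [0,0.02,-0.06]
    - [0,0,-0.06]
    - [0,0,-0.03]
    - [0,0,0]
  fingers: [1,1,1,1]

```text
time_s: 14.8
tcp_pos: [0.5255, -0.2816, 0.0846]
orientation: [0.713, 1.569, 0.943]
contact_force: [11.9, 14.2, -10.7]
width: 0.0112
```

Call:
send_rows:
  angular:
    - [0,0,0]
    - [0,0,0]
    - [0,0,0]
    - [0,0,0]
    - [0,0,0]
    - [0,0,0]
    - [0,0,0]
    - [0,0,0]
  xyz:
    - [0,0,0]
    - [0,0,0]
    - [0,0,0]
    - [-0.5,0,0]
    - [-0.9,0,0]
    - [-0.9,0,0]
    - [-0.9,0.0,0]
    - [0,0,0]
  fingers: [0.7,0.5,0.5,0.5,0.5,0.5,0.5,0.5]

```text
time_s: 15.6
tcp_pos: [0.5265, -0.2841, 0.1687]
orientation: [-0.783, 1.566, -0.552]
contact_force: [-0.3, 0.6, 0.5]
width: 0.0456
```

Run:
```python
from h import *
p=spots("wrist",["jig","lift_ball","knob_grip","pull_pin"]); cv2.imwrite("pics/w4.png",p["color"])
go([.5872,-.1914,.2],1.805)
```

```text
wrist jig 0.86 [ 0.6935 -0.2065 -0.0015]
wrist knob_grip 0.94 [ 0.6187 -0.2633  0.0978]
wrist pull_pin 0.69 [ 0.5255 -0.2847  0.0943]
t 15.85 tcp [ 0.5245 -0.2828  0.164 ] yang 1.802 w 0.0457 F [ 0.  -0.6 -0.8] q [-0.53  0.28  1.97 -0.    0.89 -2.34]
shift [-1.44  2.99  3.28] turn [-0.04 -0.01 -0.01]
```

View pics/w4.png

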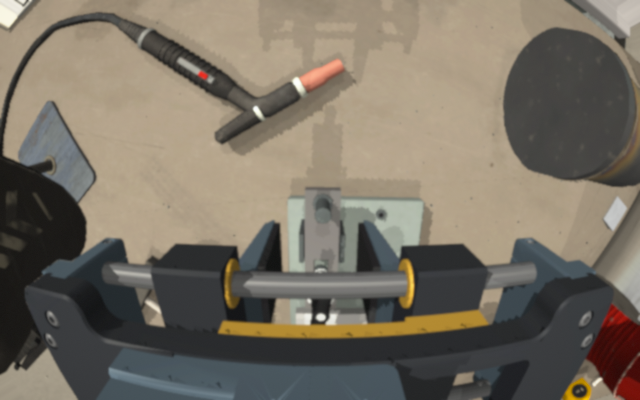

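The strap end now overhangs the near edge, with the pin at (322,205). The pin-to-knob distance is 95 mm, so the strap is about 32 mm back. Now I move to above the ball.

Call:
send_rows:
  angular:
    - [0,0,0]
    - [0,0,0]
    - [0,0,0]
    - [0,0,0]
    - [0,0,0]
    - [0,0,0]
    - [0,0,0]
  xyz:
    - [-0.7,0,0]
    - [-0.7,0.6,0.6]
    - [0,0.8,0.7]
    - [0,0.8,0.7]
    - [0,0.8,0.7]
    - [0,0,0.58]
    - [0,0,0]
  fingers: [0.5,0.5,0.4,0.3,0.3,0.3,0.3]

```text
time_s: 16.55
tcp_pos: [0.5888, -0.1909, 0.1992]
orientation: [2.798, 1.571, 3.031]
contact_force: [-0.7, -0.7, 1.3]
width: 0.0638
```

Run:
```python
from h import *
p=spots("wrist",["lift_ball","knob_grip","jig","leaf"]); cv2.imwrite("pics/w5.png",p["color"])
for d in ctrl.look_for(p,"lift_ball")[:1]: print("look",d["conf"],w(p,d["point"]))
p=spots("scene",["lift_ball","leaf"])
go([.5872,-.1914,.044],1.805)
```

```text
wrist lift_ball 0.65 [ 0.588  -0.1878  0.0526]
wrist knob_grip 0.78 [ 0.6222 -0.2599  0.097 ]
wrist jig 0.84 [ 0.6909 -0.2063 -0.0054]
wrist leaf 0.84 [ 0.7796 -0.1863  0.0576]
wrist leaf 0.55 [ 0.6216 -0.26    0.0979]
look 0.73 [ 0.66696197 -0.18949357  0.05939922]
scene lift_ball 0.83 [ 0.584  -0.1895  0.0567]
scene leaf 0.7 [ 0.6725 -0.3897  0.0008]
scene leaf 0.58 [ 0.7836 -0.1843  0.0517]
t 17.0 tcp [ 0.5873 -0.1916  0.1997] yang 1.801 w 0.0639 F [-0.3  0.2  0.2] q [-0.35  0.27  1.91  0.    0.96 -2.15]
shift [ 6.23  0.01 -0.  ] turn [-0.05 -0.   -0.  ]
```

View pics/w5.png

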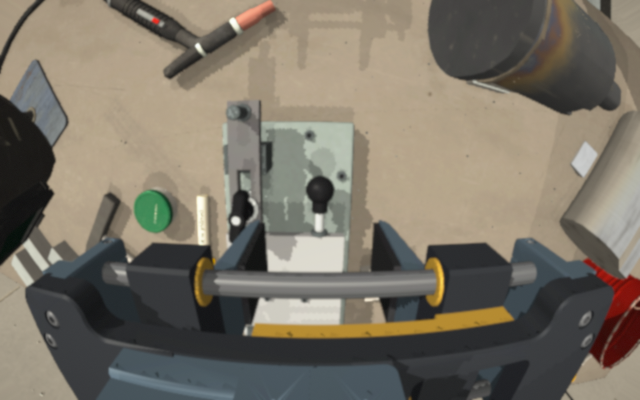

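The ball at (320,188) is centred between the fingers, and the strap and knob are clear on the left. I go down and grip.

Call:
send_rows:
  angular:
    - [0,0,0]
    - [0,0,0]
    - [0,0,0]
    - [0,0,0]
    - [0,0,0]
    - [0,0,0]
    - [0,0,0]
    - [0,0,0]
  xyz:
    - [0.9,0.04,0]
    - [0.9,0,0]
    - [0.9,0,0]
    - [0.9,0,0]
    - [0.9,0,0]
    - [0.9,0,0]
    - [0.5,0,0]
    - [0.25,0,0]
  fingers: [0.3,0.3,0.3,0.3,0.3,0.3,0.3,0.3]

```text
time_s: 17.8
tcp_pos: [0.5869, -0.1902, 0.045]
orientation: [2.574, 1.57, 2.805]
contact_force: [-0.3, -0.4, -0.4]
width: 0.0641
```

Call:
send_rows:
  angular:
    - [0,0,0]
    - [0,0,0]
    - [0,0,0]
    - [0,0,0]
    - [0,0,0]
    - [0,0,0]
    - [0,0,0]
    - [0,0,0]
  xyz:
    - [0,0,0]
    - [0,0,0]
    - [0,0,0]
    - [0,0,0]
    - [0,0,0]
    - [0,0,0]
    - [0,0,0]
    - [0,0,0]
  fingers: [0.5,0.6,0.7,0.8,0.9,0.9,0.9,0.9]

```text
time_s: 18.6
tcp_pos: [0.5876, -0.1902, 0.0464]
orientation: [-0.262, 1.57, -0.03]
contact_force: [-0.5, 2.6, 6.2]
width: 0.0283
```

Run:
```python
from h import *
go([.5872,-.1914,.044],1.805)
# arc increments in tool axes (tool x down, z = +jig x), start angle 0
a=np.linspace(0,1.06,17); X=.19*(1-np.cos(a)); Z=.19*np.sin(a)
print(np.c_[a[1:],-np.diff(Z)/.025,np.diff(X)/.025].round(2))
```

```text
t 18.6 tcp [ 0.5876 -0.1902  0.0464] yang 1.802 w 0.0283 F [-0.5  2.6  6.2] q [-0.35  0.49  1.95  0.    0.7  -2.15]
shift [ 0.1  -0.04 -0.03] turn [-0.04  0.01  0.  ]
[[ 0.07 -0.5   0.02]
 [ 0.13 -0.5   0.05]
 [ 0.2  -0.5   0.08]
 [ 0.26 -0.49  0.12]
 [ 0.33 -0.48  0.15]
 [ 0.4  -0.47  0.18]
 [ 0.46 -0.46  0.21]
 [ 0.53 -0.44  0.24]
 [ 0.6  -0.43  0.27]
 [ 0.66 -0.41  0.3 ]
 [ 0.73 -0.39  0.32]
 [ 0.8  -0.36  0.35]
 [ 0.86 -0.34  0.37]
 [ 0.93 -0.32  0.39]
 [ 0.99 -0.29  0.41]
 [ 1.06 -0.26  0.43]]
```

Call:
send_rows:
  angular:
    - [0,0,0]
    - [0,0,0]
    - [0,0,0]
    - [0,0,0]
    - [0,0,0]
    - [0,0,0]
    - [0,0,0]
    - [0,0,0]
  xyz:
    - [-0.5,0,0.02]
    - [-0.5,0,0.05]
    - [-0.5,0,0.08]
    - [-0.49,0,0.12]
    - [-0.48,0,0.15]
    - [-0.47,0,0.18]
    - [0,0,0]
    - [0,0,0]
  fingers: [0.9,0.9,0.9,0.9,0.9,0.9,0.9,0.9]

```text
time_s: 19.4
tcp_pos: [0.6019, -0.1869, 0.1198]
orientation: [-2.268, 1.57, -2.037]
contact_force: [-2.7, -5.0, -0.3]
width: 0.0283
```

Run:
```python
from h import *
p=spots("scene",["lift_ball"]);p=spots("top",["lift_ball"])
go([.5872,-.1914,.044],1.805)
```

```text
scene lift_ball 0.71 [ 0.5984 -0.1859  0.1288]
top lift_ball 0.57 [ 0.781  -0.1859  0.0579]
top lift_ball 0.17 [ 0.6943 -0.0706 -0.0017]
t 19.6 tcp [ 0.6016 -0.187   0.1191] yang 1.802 w 0.028 F [-3.8 -3.7 -0.5] q [-0.34  0.4   1.92 -0.    0.83 -2.14]
shift [ 3.01 -0.04 -0.6 ] turn [-0.04 -0.01 -0.  ]
```

Call:
send_rows:
  angular:
    - [0,0,0]
    - [0,0,0]
    - [0,0,0]
    - [0,0,0]
    - [0,0,0]
    - [0,0,0]
    - [0,0,0]
    - [0,0,0]
  xyz:
    - [-0.46,0,0.21]
    - [-0.44,0,0.24]
    - [-0.43,0,0.27]
    - [-0.41,0,0.3]
    - [-0.39,0,0.32]
    - [-0.36,0,0.35]
    - [-0.34,0,0.37]
    - [0,0,0]
  fingers: [0.9,0.9,0.9,0.9,0.9,0.9,0.9,0.9]

```text
time_s: 20.4
tcp_pos: [0.6536, -0.1756, 0.1913]
orientation: [-0.756, 1.568, -0.525]
contact_force: [-1.2, -9.5, 0.6]
width: 0.0284
```

Call:
send_rows:
  angular:
    - [0,0,0]
    - [0,0,0]
    - [0,0,0]
    - [0,0,0]
    - [0,0,0]
  xyz:
    - [-0.32,0,0.39]
    - [-0.29,0,0.41]
    - [-0.22,0,0.37]
    - [0,0,0]
    - [0,0,0]
  fingers: [0.9,0.9,0.9,0.9,0.9]

```text
time_s: 20.9
tcp_pos: [0.681, -0.1695, 0.2111]
orientation: [-1.352, 1.569, -1.121]
contact_force: [-0.3, -11.5, 2.3]
width: 0.0281
```

Run:
```python
from h import *
for c in ["wrist","top","scene"]:
    p=spots(c,["lift_ball","knob_grip","pull_pin","nest_bar"])
cv2.imwrite("pics/s6.png",cv2.resize(p["color"][150:330,250:450],None,fx=3,fy=3))
go([.680,-.1682,.211],1.805)
```

```text
wrist lift_ball 0.84 [ 0.6801 -0.17    0.2191]
wrist lift_ball 0.61 [ 0.6748 -0.3993 -0.004 ]
wrist knob_grip 0.94 [ 0.6229 -0.2581  0.0975]
wrist pull_pin 0.79 [ 0.5246 -0.2838  0.0922]
wrist pull_pin 0.2 [ 0.6752 -0.3963 -0.0018]
wrist nest_bar 0.93 [ 0.7139 -0.2052  0.0264]
top pull_pin 0.6 [ 0.5253 -0.2774  0.0982]
scene lift_ball 0.97 [ 0.68   -0.1694  0.2197]
scene knob_grip 0.65 [ 0.6168 -0.2602  0.1022]
scene pull_pin 0.91 [ 0.5244 -0.284   0.0981]
scene nest_bar 0.67 [ 0.7043 -0.2021  0.0246]
t 21.65 tcp [ 0.6807 -0.1696  0.2109] yang 1.802 w 0.0282 F [  0.5 -10.2   1.6] q [-0.28  0.38  1.73 -0.    1.02 -2.08]
shift [-0.    0.06 -0.02] turn [-0.04  0.    0.02]
```

View pics/s6.png

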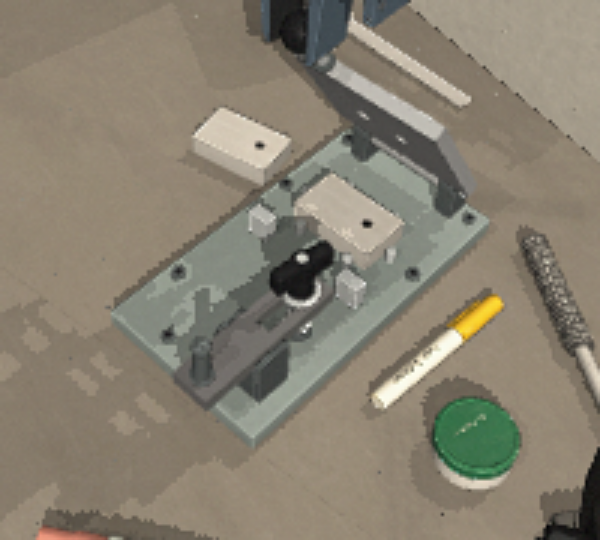

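The leaf is up, with the ball between the fingers at (295,30). The bar is in its nest at (350,215), the strap is back and the bystanders are in place. Ball height 0.2195 gives about 59–60°. I'll let it settle and check that it's still.

Call:
send_rows:
  angular:
    - [0,0,0]
    - [0,0,0]
    - [0,0,0]
    - [0,0,0]
    - [0,0,0]
    - [0,0,0]
    - [0,0,0]
    - [0,0,0]
  xyz:
    - [0,-0.02,0]
    - [0,0,0]
    - [0,0,0]
    - [0,0,0]
    - [0,0,0]
    - [0,0,0]
    - [0,0,0]
    - [0,0,0]
  fingers: [0.9,0.9,0.9,0.9,0.9,0.9,0.9,0.9]

```text
time_s: 22.45
tcp_pos: [0.6807, -0.1696, 0.2109]
orientation: [-1.708, 1.57, -1.477]
contact_force: [-1.1, -7.7, 1.9]
width: 0.0282
```

Run:
```python
from h import *
p=spots("scene",["lift_ball"])
go([.680,-.1682,.211],1.805)
print(ctrl.finish_job())
```

```text
scene lift_ball 0.9 [ 0.6733 -0.1658  0.2222]
scene lift_ball 0.35 [ 0.7825 -0.1823  0.0563]
t 22.55 tcp [ 0.6806 -0.1696  0.2109] yang 1.802 w 0.0281 F [-1.8 -8.3  2.1] q [-0.28  0.38  1.73 -0.    1.02 -2.08]
shift [-0.01  0.06 -0.01] turn [-0.04 -0.    0.01]
the job is handed in; nothing more can be done
None
```

I handed the job in at about 22.6 s with the gripper still holding the ball and the leaf open at about 60°. The hand-in gave no verdict.

- **Knob:** I turned it anticlockwise to about 1.4 rad. The picture afterwards shows its bar nearly along the strap, about 0.15 rad short.
- **Strap:** I drew it back by the pull pin. The pin then measured about 95 mm from the knob's axis, so the strap is about 32 mm back, which is fully back.
- **Leaf:** Three ball readings put its height at 0.219–0.222 m, which is 59–61°. The last two poses of the tool were the same to 0.1 mm, so the leaf is still. The fingers read 28 mm wide on the 30 mm ball.
- **Bar and bystanders:** The picture taken just before the last settling shows the bar in its nest and the tin, marker and other bar where they were.

**Disagreements:**
- The last camera reading of the ball was about 7 mm off in x from the one before, although the arm had not moved. I took it as detector noise.
- A sideways force of about 8 N stayed on the wrist from slightly off-centre gripping.
- The top camera could not find the ball in the final pose.

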